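# Set the watering-day wheel and start the reminder

## Task

Set the watering reminder for its next day: with a fingertip, lightly flick the tabs of its seven-tab wheel clockwise (seen from above), click by click, until the red tab has clicked into place at the yellow pointer; do not go past it. Then press the green button fully down, let it spring back, and finish clear of everything. Nothing is to be pinched, picked up or pushed out of place: the reminder box only stands on its feet, and the pots and tools around it are to be left alone.

Things in the scene. Friction and masses are not known exactly. Their poses are not given: they have to be found in the camera images.
- timer: Watering reminder: blue-grey box 160 x 250 x 45 mm (x, y, z), 1.6 kg, loose on rubber feet (slides at about 10 N). Origin: centre of its underside; x to the far side with the pointer, y along its length towards the wheel, z up. In this frame the wheel's axis is at (0, 45) mm, the button at (0, -82) mm. Turned up to 20 degrees either way from the robot's axes.
- wheel_axis (a point): On the wheel's axis, level with the tab tops, 67 mm above the table; axes as the box. The wheel lies flat on the box: white disc, radius 44 mm, 47 to 63 mm above the table, with seven radial tabs 51.4 degrees apart, six black, one red, each 12 mm wide, 47 to 67 mm above the table, reaching to radius 64 mm. Gap between tab ends: about 43 mm. Box top below them: 45 mm.
- pointer (a point): Tip of the fixed yellow pointer, a flat triangle (2 mm high, 20 mm wide at the box's edge) on top of the box, with a yellow stripe down the box's far face below it; 70 mm from the wheel's axis, on the far (box +x) side.
- red_tab (a point): Top of the red tab, 60 mm from the wheel's axis. Its x axis points outward along the tab. It is in place when it points at the yellow pointer.
- day_wheel (a joint): Wheel angle, rad, growing clockwise seen from above; 0: red tab at the pointer. A pawl rests it at multiples of 2 pi / 7 = 0.898 (one click); then a tab is at the pointer and the middle of a gap straight opposite. Starts 2 to 4 clicks short (-1.8 to -3.6). A click takes about 2 N at a tab's end; pushed well past half it snaps on by itself, less falls back, just half may balance.
- start_button (a joint): Travel of the green button, m: 0 up, 0.006 fully down; spring, 5 N when fully down.
- start_button_top (a point): Centre of the top of the green push button (radius 14 mm, in a black housing on the box), pressed straight down; 127 mm from the wheel's axis.
- mustard_pot: Bystander: empty ceramic pot, mustard yellow, rim radius 60 mm, 110 mm high, left of the box. Origin at the centre of its underside.
- clay_pot: Bystander: small terracotta pot, rim radius 36 mm, 65 mm high, right of the box near the button. Origin at the centre of its underside.
- feed_bottle: Bystander: amber bottle, radius 30 mm, 150 mm high, behind and left of the box. Origin at the centre of its underside.
- dustpan: Bystander: stainless steel dustpan, pan 200 x 220 mm, 45 mm high at its back, handle 130 mm to its -x; lies to the right. Origin under the middle of the pan.
- broom: Bystander: grey hand broom, 290 mm long, 50 mm wide, 47 mm high; lies to the left. Origin at table level under the joint of head (its +x) and handle.
- pot_grabber: Bystander: spring-loaded pot grabber with rubber tips, 270 mm long, 78 mm wide, 18 mm high, lying crosswise behind the box. Origin at table level under its middle.

How it is judged (in metres and radians):
On the way, in this order (a step that is already met when the one before it is completed fails the run):
1. the wheel has been clicked on until the red tab rests at the pointer (value of joint day_wheel between -0.12 and 0.12 rad and velocity of joint day_wheel between -0.2 and 0.2 rad/s), for 0.2 s.
2. the green button is pressed fully down (value of joint start_button above 0.0045 m), for 0.04 s.
At the end, for the whole second after the job is handed in: the red tab rests at the pointer (wheel within 0.12 rad of 0, reached clockwise), the button is up again (under 1.5 mm down), and the box stands flat, at rest, within 30 mm of where it was (value of joint day_wheel between -0.12 and 0.12 rad and value of joint start_button below 0.0015 m and linear speed of timer below 0.01 m/s and angle between timer's own z axis and vertical below 0.05 rad and distance of timer from where it was at the start of the episode below 0.03 m); the robot touches nothing.
It fails at once if the wheel goes past the pointer by more than half a click (value of joint day_wheel above 0.5 rad).
It fails at once if the button is pressed before the red tab is at the pointer (value of joint start_button above 0.003 m and not (value of joint day_wheel between -0.12 and 0.12 rad)).
It fails at once if the reminder box is shoved more than 30 mm or lifted more than 8 mm (distance of timer from where it was at the start of the episode above 0.03 m or height (world z) of timer above 0.008 m).
It fails at once if the reminder or its wheel is pinched or pushed hard (over 38 N) (contact force between the fingers and timer above 38 N).
It fails at once if a bystander is moved more than 25 mm or lifted (distance of any of mustard_pot, clay_pot, feed_bottle, dustpan, broom, pot_grabber from where it was at the start of the episode above 0.025 m).
It also fails if it takes over 67 s, if anything falls off the work surface, if the arm or the gripper's body presses on something with over 40 N, if the wrist force passes 120 N, or if a joint passes its speed limit or range.

## Robot

A 6-joint arm with a two-finger parallel gripper is mounted at the origin on the work surface. World frame = base frame: x ahead of the robot, y to its left, z up, the work surface at z = 0. Lengths are in m, angles in degrees, forces in N, time in s.
With the tool pointing down it reaches from about 0.4 to 0.825 m from the base axis. Payload 7 kg.
Tool frame: the origin (TCP) lies between the finger pads; the fingertips stand 14 mm ahead of it and the grasp point (between the pads) lies 5 mm behind it; z points along the fingers, y is the line along which they close (so a half turn about z gives the same grasp; the last joint's range is limited). The gripper opens to 88 mm and grips with 3 to 60 N. Pads are 19 mm wide; open, the fingers measure 130 mm over their backs; the gripper's body (78 mm by 193 mm) begins 47 mm behind the grasp point.
Start: joints at [93.111, 20.546, 0.682, 0, -70.136, -16.507], TCP at [0.156, 0.657, 0.241] pointing down, gripper open.
Joint ranges: [-176.03, 176.03], [-82.01, 121.73], [-58.28, 71.71], [-173.87, 95.51], [-174.79, -0.11], [-173.66, 173.66]. Speed limits (degrees/s): [136.94, 136.94, 172.46, 180, 180, 180].

## Interface

Orientations are given as [roll, pitch, yaw] about the fixed x, y, z axes, in that order (R = Rz(yaw) Ry(pitch) Rx(roll)).
In Python, from plant import status, cams, job gives the robot as it stands. The module is installed in compiled form; this text tells all that it offers.
- The arm moves only by the tool step_arm, never from a script. Its arguments are lists of equal length, an entry for each row: "xyz": the shift along the tool's x, y, z each as a share of 20 cm, from -1 to 1, a list of three; "yaw": the turn about the tool's z as a share of 360 degrees, from -1 to 1; "claw": the closure, from -1 (fully open) to 1 (shut). A call has 1 to 20 rows; each row is the pose to reach, as a shift and turn from the pose commanded when the call began, along the tool's axes at that moment, turning the shorter way round; what a row does not reach only later rows make up. A row lasts 1/12 s, in which the tool goes at most 41.7 mm and 7.16 degrees, less where a joint would pass 70% of its speed; a pose out of reach is approached as far as the arm can. A call with a number of a shift or a turn outside -1 to 1 is refused whole. A call with a gripper value outside its range is refused whole. The fingers move at their own pace and stop on an object; "grip_force" is the grip in N (left out, the last holds). Time passes only in rows, so rows that repeat a pose let the fingers close. It gives the time, the measured TCP pose, the force, the opening and the grip force at its end, in the units of the state.
- status.get_state(): the state, without advancing time (a new reading comes with each control period).
- cams.capture(name): name is "side" or "top"; returns (picture, depth): 384x512x3 uint8, blue, green, red; 384x512 float32, m along the optical axis (not along the pixel's ray), 0 where there is no reading.
- cams.calibration(name): a dict with "mtx" (3x3 intrinsics, pixels), "camera_from_world" (4x4, takes a point from world to camera coordinates). Camera axes: x right, y down, z forward; pixel columns grow to the right and rows downward; lengths in m; the calibration is good to about 2 mm. A picture is of the moment at which its call begins. calibration takes no time and is no camera call.
- job.close_job(): hands the job in; it is judged then, once.
The state is a dict: "time_s": time; "joints": joint angles; "qd": joint speeds; "joint_torque": joint torques, N m; "tcp_pos": TCP position; "eef_rot": TCP orientation; "contact_force": force on the tool from outside, world axes, zero at the start; "moment": the same for the moment, N m; "gripper_width": finger opening in m; "gripper_force": force on a finger pad.
Only numpy, scipy, OpenCV 4.12 (cv2) and the standard library are available. Lean on these libraries where they do the work, as an engineer would, in place of code of your own. Each camera call takes 0.05 s, during which the arm holds its last target. There are 200 camera calls.

## Working session

There is one attempt and no reset: what is moved stays moved. The work goes in short steps, Python scripts to look and compute and a tool call to move; the robot and the scene stay as the last step left them, time stands still between calls to the robot, and variables do not carry over. Pictures are saved under pics/ and viewed, at most 10 in all, crops included, and the job is handed in when it is done.

Besides the shell and the picture viewer there is one more tool, called after "Request:" in YAML: its name, and indented under it one key for each argument. step_arm: Moves the arm, as the interface text tells. Shift numbers are shares of 20 cm and turn numbers shares of 360 degrees, none past 1 either way. Its arguments: {"type":"object","properties":{"xyz":{"type":"array"},"yaw":{"type":"array"},"claw":{"type":"array"},"grip_force":{"type":"number"}},"required":["xyz","yaw","claw"]}

```bash
mkdir -p pics
python3 - <<'E'
from plant import status,cams
import cv2,numpy as np
for n in("side","top"):
    p,d=cams.capture(n);cv2.imwrite(f"pics/{n}0.png",p);np.savez(f"{n}0.npz",p=p,d=d)
    c=cams.calibration(n);T=np.array(c["camera_from_world"]);print(n,np.round(c["mtx"],1).tolist(),np.round(-T[:3,:3].T@T[:3,3],3),np.round(T[:3,:3],2).tolist())
print(status.get_state())
E
```

```text
side [[497.8, 0.0, 257.1], [0.0, 497.8, 188.6], [0.0, 0.0, 1.0]] [-0.221  1.454  1.281] [[-0.89, -0.45, -0.02], [-0.25, 0.53, -0.81], [0.38, -0.72, -0.58]]
top [[407.8, 0.0, 257.2], [0.0, 407.8, 194.2], [0.0, 0.0, 1.0]] [ 0.41  -0.026  1.609] [[-0.01, -1.0, -0.01], [-1.0, 0.01, -0.1], [0.1, 0.01, -1.0]]
{'time_s': 0.1, 'joints': array([ 9.31092353e+01,  2.05855687e+01,  6.39460915e-01, -1.70594478e-02,
       -7.01351515e+01, -1.65070387e+01]), 'qd': array([ 0.00315806, -0.05710011,  0.08281484,  0.13489922,  0.02190997,
        0.03246042]), 'joint_torque': array([-8.47602823e-04, -5.84162271e+01,  2.93751812e+01,  7.01550320e+00,
        1.01984519e-02, -4.22915753e-05]), 'tcp_pos': array([0.15633462, 0.65622632, 0.23974171]), 'eef_rot': array([ 1.79917533e+02, -7.71350420e-03, -1.34036061e+01]), 'contact_force': array([0.26914779, 0.46069186, 0.02725549]), 'moment': array([ 0.02101726,  0.04577713, -0.02623174]), 'gripper_force': 0.0, 'gripper_width': 0.08768382043843723}
```

View pics/top0.png

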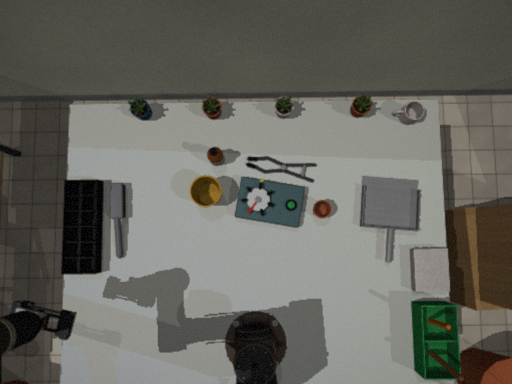

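View pics/side0.png

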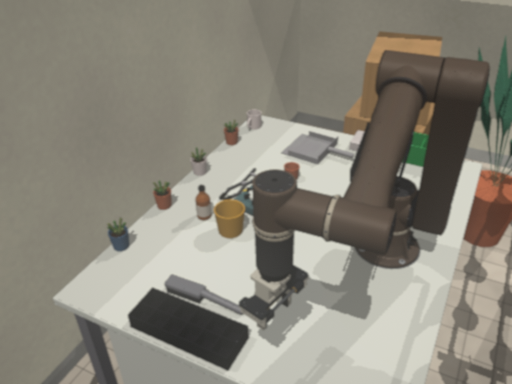

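The top view shows the box centred near (270,202), wheel at (258,200), red tab near (251,210), pointer near (262,182), green button (291,205), clay pot (322,208), mustard pot (206,191). In the side view the arm hides the box.

```bash
cat > h.py <<'E'
from plant import status,cams
import cv2,numpy as np
def ray(n,uv,z):
    c=cams.calibration(n);T=np.array(c["camera_from_world"]);K=np.array(c["mtx"])
    R=T[:3,:3];o=-R.T@T[:3,3];d=R.T@np.linalg.inv(K)@np.array([uv[0],uv[1],1.]);return (o+d*(z-o[2])/d[2])
def masks(p):
    h=cv2.cvtColor(p,cv2.COLOR_BGR2HSV);H,S,V=[h[...,i].astype(int) for i in range(3)]
    return dict(red=((H<8)|(H>172))&(S>130)&(V>60),green=(H>40)&(H<80)&(S>120)&(V>50),yellow=(H>20)&(H<35)&(S>110)&(V>60),white=(S<50)&(V>120),box=(H>85)&(H<115)&(S>45))
def cen(m,p,roi):
    x0,x1,y0,y1=roi;q=np.zeros_like(m);q[y0:y1,x0:x1]=m[y0:y1,x0:x1]
    n,l,s,c=cv2.connectedComponentsWithStats(q.astype(np.uint8))
    if n<2:return None
    k=1+np.argmax(s[1:,4]);return c[k],s[k]
E
python3 - <<'E'
from h import *
p=np.load("top0.npz")["p"];m=masks(p);R=(230,310,170,235)
for k,z in dict(red=.067,green=.055,yellow=.047,white=.063,box=.045).items():
    r=cen(m[k],p,(230,310,170,235) if k!="yellow" else (250,275,172,192))
    if r is not None: print(k,r[0].round(2),r[1],ray("top",r[0],z).round(4))
q=np.zeros(p.shape[:2],np.uint8);q[165:240,228:312]=(cv2.cvtColor(p,cv2.COLOR_BGR2HSV)[165:240,228:312,1]>60)
q=cv2.morphologyEx(m["box"][:,:].astype(np.uint8),cv2.MORPH_CLOSE,np.ones((9,9)));q[:165]=0;q[240:]=0;q[:,:228]=0;q[:,312:]=0
c=max(cv2.findContours(q,0,2)[0],key=cv2.contourArea);b=cv2.minAreaRect(c);print(b)
for v in cv2.boxPoints(b):print(v,ray("top",v,.045).round(4))
cv2.imwrite("pics/c.png",cv2.resize(p[165:240,190:340],None,fx=5,fy=5,interpolation=cv2.INTER_CUBIC))
E
```

```text
red [251.   208.42] [248 202   8  11  26] [0.5072 0.0089 0.067 ]
green [290.6 204.4] [287 201   8   8  50] [ 0.5216 -0.1421  0.055 ]
yellow [261.11 180.11] [260 179   4   3   9] [ 0.6175 -0.0307  0.047 ]
white [267.26 207.74] [ 230  170   80   65 1855] [ 0.5094 -0.0528  0.063 ]
box [272.04 202.2 ] [ 235  177   69   50 1908] [ 0.5316 -0.0717  0.045 ]
((269.33782958984375, 201.4729461669922), (63.95119857788086, 40.277748107910156), 9.462322235107422)
[234.48647 216.08105] [0.4799 0.0731 0.045 ]
[241.10811 176.35132] [0.6334 0.0465 0.045 ]
[304.1892  186.86484] [ 0.5894 -0.1965  0.045 ]
[297.56757 226.59457] [ 0.437  -0.1678  0.045 ]
```

View pics/c.png

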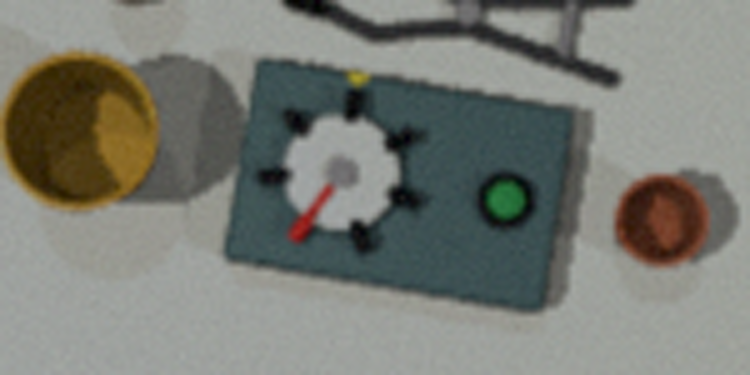

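```bash
cat >> h.py <<'E'
def rows(c,targets):
    """shares from commanded pose c=(x,y,z,yaw deg) for tool-down targets"""
    a=np.radians(c[3]);A=np.array([[np.cos(a),np.sin(a),0],[np.sin(a),-np.cos(a),0],[0,0,-1]])
    for t in targets:
        s=A@(np.array(t[:3])-np.array(c[:3]))/.2;print(s.round(4).tolist(),round(-(t[3]-c[3])/360,4))
E
python3 - <<'E'
from h import *
p=np.load("top0.npz")["p"]
h=cv2.cvtColor(p,cv2.COLOR_BGR2HSV)
m=((h[...,1]<45)&(h[...,2]>90)).astype(np.uint8)
m[:, :]*=1
q=np.zeros_like(m);cv2.circle(q,(258,200),13,1,-1);m&=q
ys,xs=np.nonzero(m);c=max(cv2.findContours(m,0,2)[0],key=cv2.contourArea)
u,r=cv2.minEnclosingCircle(c);print(len(xs),xs.mean(),ys.mean(),u,r,ray("top",(xs.mean(),ys.mean()),.063).round(4),ray("top",u,.063).round(4))
W=np.array([.5435,-.017])
for ctr in [(206,191),(322,208)]:print(ray("top",ctr,.1).round(3))
for k in("red",):
    v=ray("top",(251,208.42),.067)[:2]-W;print(np.degrees(np.arctan2(v[1],v[0]))+10, np.linalg.norm(v))
print(ray("top",(190+297/5,165+238/5),.067))
rows((.156,.657,.241,-13.4),[(.24,.47,.241,-13.4),(.33,.28,.241,-13.4),(.41,.1,.241,-13.4),(.47,-.005,.241,-100)])
E
```

```text
390 257.84871794871793 198.65641025641025 (257.3894348144531, 199.00753784179688) 11.993865013122559 [ 0.5444 -0.0174  0.063 ] [ 0.5431 -0.0156  0.063 ]
[0.572 0.175 0.1  ]
[ 0.504 -0.255  0.1  ]
154.43433058849956 0.04458399869626225
[0.49147091 0.0151419  0.067     ]
[0.6253, 0.8122, 0.0] -0.0
[1.2832, 1.6321, 0.0] -0.0
[1.8808, 2.4149, 0.0] -0.0
[2.2943, 2.856, 0.0] 0.2406
```

Request:
step_arm:
  xyz:
    - [0.765,0.95,0]
    - [0.765,0.95,0]
    - [0.765,0.95,0]
    - [0.765,0.95,0]
    - [0.765,0.95,0]
    - [0.765,0.95,0]
    - [0.765,0.95,0]
  yaw: [0,0,0,0,0,0,0]
  claw: [1,1,1,1,1,1,1]
  grip_force: 10

```text
time_s: 0.68
tcp_pos: [0.2624, 0.431, 0.2408]
eef_rot: [179.9, 0.0, -13.5]
contact_force: [-0.6, -0.1, 0.2]
gripper_width: 0.0465
gripper_force: 0.0
```

Request:
step_arm:
  xyz:
    - [0.765,0.95,0]
    - [0.765,0.95,0]
    - [0.765,0.95,0]
    - [0.765,0.95,0]
    - [0.765,0.95,0]
    - [0.765,0.95,0]
    - [0.765,0.95,0]
  yaw: [0,0,0,0,0,0,0]
  claw: [1,1,1,1,1,1,1]

```text
time_s: 1.27
tcp_pos: [0.3668, 0.2114, 0.2405]
eef_rot: [180.0, 0.0, -13.6]
contact_force: [-0.0, -0.2, 0.1]
gripper_width: 0.0015
gripper_force: 0.0
```

Request:
step_arm:
  xyz:
    - [0.765,0.95,0]
    - [0.765,0.95,0]
    - [0.765,0.95,0]
    - [0.765,0.95,0]
    - [0.765,0.95,0]
    - [0.765,0.95,0]
    - [0.765,0.95,0]
    - [0.765,0.95,0]
    - [0.765,0.95,0]
    - [0.765,0.95,0]
    - [0.765,0.95,0]
    - [0.765,0.95,0]
    - [0.765,0.95,0]
    - [0.765,0.95,0]
    - [0.765,0.95,0]
    - [0.765,0.95,0]
  yaw: [0.2406,0.2406,0.2406,0.2406,0.2406,0.2406,0.2406,0.2406,0.2406,0.2406,0.2406,0.2406,0.2406,0.2406,0.2406,0.2406]
  claw: [1,1,1,1,1,1,1,1,1,1,1,1,1,1,1,1]

```text
time_s: 2.6
tcp_pos: [0.4708, -0.0042, 0.2405]
eef_rot: [180.0, -0.0, -99.8]
contact_force: [0.5, 0.1, -0.3]
gripper_width: 0.0006
gripper_force: 0.0
```

Run:
```python
from h import *
p,d=cams.capture("side");np.savez("s1.npz",p=p,d=d)
c=cams.calibration("side");T=np.array(c["camera_from_world"]);K=np.array(c["mtx"])
def pr(w):
    v=K@(T[:3,:3]@np.array(w)+T[:3,3]);return v[:2]/v[2]
t=pr((.4708,-.0042,.2265));print("tip",t,"wheel",pr((.5435,-.017,.067)))
x,y=int(t[0]),int(t[1]);print(x-50,y-50)
cv2.imwrite("pics/s1.png",cv2.resize(p[y-50:y+50,x-60:x+60],None,fx=6,fy=6,interpolation=cv2.INTER_CUBIC))
```

```text
tip [273.51359622 165.751374  ] wheel [258.86295331 192.46704827]
223 115
```

View pics/s1.png

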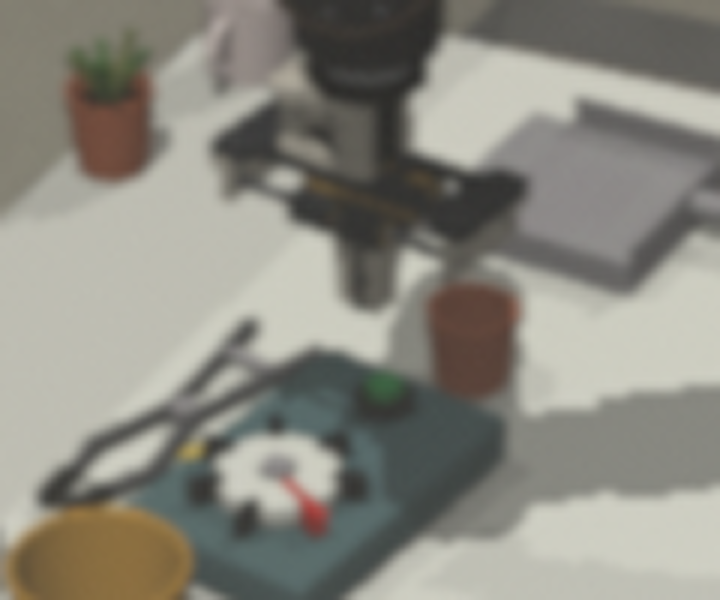

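The closed fingertip is about 27 mm long radially and 19 mm wide. It can enter the gap facing the robot, at about (0.48,-0.006).

Request:
step_arm:
  xyz:
    - [0,-0.046,0.2]
    - [0,-0.046,0.4]
    - [0,-0.046,0.6]
    - [0,-0.046,0.65]
    - [0,-0.046,0.7]
    - [0,-0.046,0.74]
    - [0,-0.046,0.78]
    - [0,-0.046,0.81]
    - [0,-0.046,0.84]
    - [0,-0.046,0.865]
    - [0,-0.046,0.865]
    - [0,-0.046,0.865]
  yaw: [0,0,0,0,0,0,0,0,0,0,0,0]
  claw: [1,1,1,1,1,1,1,1,1,1,1,1]

```text
time_s: 3.65
tcp_pos: [0.48, -0.0058, 0.0676]
eef_rot: [-180.0, -0.0, -100.0]
contact_force: [0.1, -0.4, 0.2]
gripper_width: 0.0001
gripper_force: 0.0
```

Run:
```python
from h import *
W=np.array([.5435,-.017])
def P(psi,z,r=.065):
    a=np.radians(170-psi);return (W[0]+r*np.cos(a),W[1]+r*np.sin(a),z,-100-psi)
rows(P(0,.068),[P(51.4*i/17,.068) for i in range(1,18)])
print('ret');rows(P(51.4,.068),[P(51.4,.1),P(25.7,.1),P(0,.1),P(0,.068)])
p,d=cams.capture("side");cv2.imwrite("pics/s2.png",cv2.resize(p[150:240,200:320],None,fx=6,fy=6,interpolation=cv2.INTER_CUBIC));print(status.get_state()["tcp_pos"])
```

```text
[-0.0171, -0.0005, 0.0] 0.0084
[-0.0342, -0.0018, 0.0] 0.0168
[-0.0512, -0.0041, 0.0] 0.0252
[-0.0681, -0.0072, 0.0] 0.0336
[-0.0848, -0.0112, 0.0] 0.042
[-0.1012, -0.0162, 0.0] 0.0504
[-0.1173, -0.0219, 0.0] 0.0588
[-0.1332, -0.0285, 0.0] 0.0672
[-0.1486, -0.036, 0.0] 0.0756
[-0.1637, -0.0442, 0.0] 0.084
[-0.1782, -0.0532, 0.0] 0.0924
[-0.1923, -0.063, 0.0] 0.1008
[-0.2059, -0.0735, 0.0] 0.1092
[-0.2189, -0.0847, 0.0] 0.1176
[-0.2312, -0.0966, 0.0] 0.126
[-0.2429, -0.1091, 0.0] 0.1344
[-0.254, -0.1222, 0.0] 0.1428
ret
[0.0, 0.0, -0.16] -0.0
[0.1409, -0.0321, -0.16] -0.0714
[0.254, -0.1222, -0.16] -0.1428
[0.254, -0.1222, 0.0] -0.1428
[ 0.48014363 -0.00574872  0.06785023]
```

View pics/s2.png

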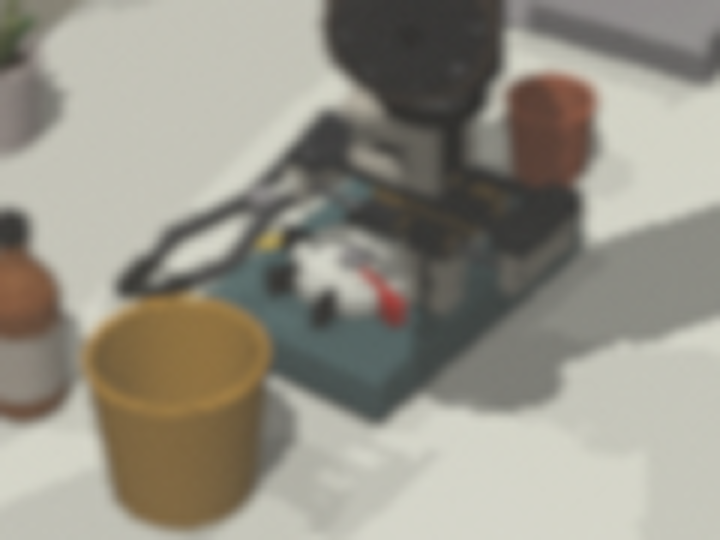

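The fingertip (crop (440,270)) stands in the gap directly behind the red tab ((385,295)), touching nothing. Now the first flick.

Request:
step_arm:
  xyz:
    - [-0.017,0,0]
    - [-0.034,-0.002,0]
    - [-0.051,-0.004,0]
    - [-0.068,-0.007,0]
    - [-0.085,-0.011,0]
    - [-0.101,-0.016,0]
    - [-0.117,-0.022,0]
    - [-0.133,-0.028,0]
    - [-0.149,-0.036,0]
    - [-0.164,-0.044,0]
    - [-0.178,-0.053,0]
    - [-0.192,-0.063,0]
    - [-0.206,-0.073,0]
    - [-0.219,-0.085,0]
    - [-0.231,-0.097,0]
    - [-0.243,-0.109,0]
    - [-0.254,-0.122,0]
    - [-0.254,-0.122,0]
    - [-0.254,-0.122,0]
  yaw: [0.0084,0.0168,0.0252,0.0336,0.042,0.0504,0.0588,0.0672,0.0756,0.084,0.0924,0.1008,0.1092,0.1176,0.126,0.1344,0.1428,0.1428,0.1428]
  claw: [1,1,1,1,1,1,1,1,1,1,1,1,1,1,1,1,1,1,1]

```text
time_s: 5.28
tcp_pos: [0.513, 0.0401, 0.0679]
eef_rot: [-180.0, 0.0, -151.3]
contact_force: [0.1, -0.2, 0.2]
gripper_width: 0.0008
gripper_force: 0.0
```

Run:
```python
from h import *
p,d=cams.capture("side");cv2.imwrite("pics/s3.png",cv2.resize(p[150:240,200:320],None,fx=6,fy=6,interpolation=cv2.INTER_CUBIC))
s=status.get_state();print(s["tcp_pos"],s["eef_rot"],s["contact_force"])
```

```text
[0.51276253 0.03997027 0.06780658] [ 1.79999415e+02  2.19866407e-02 -1.51312474e+02] [ 0.29908001 -0.56338754  0.26219972]
```

View pics/s3.png

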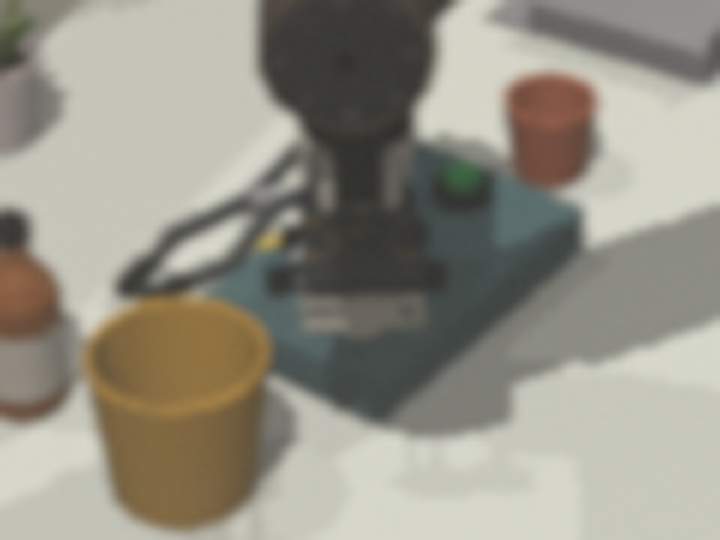

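The wheel is hidden by the gripper, but the box has not moved and no force remains. I'll lift, go back and check.

Request:
step_arm:
  xyz:
    - [0,0,-0.1]
    - [0,0,-0.2]
    - [0,0,-0.2]
    - [0.035,-0.002,-0.2]
    - [0.07,-0.008,-0.2]
    - [0.105,-0.018,-0.2]
    - [0.141,-0.032,-0.2]
    - [0.17,-0.05,-0.2]
    - [0.2,-0.07,-0.2]
    - [0.23,-0.095,-0.2]
    - [0.254,-0.122,-0.2]
    - [0.254,-0.122,-0.2]
    - [0.254,-0.122,-0.2]
  yaw: [0,0,0,-0.018,-0.036,-0.053,-0.071,-0.088,-0.106,-0.124,-0.1428,-0.1428,-0.1428]
  claw: [1,1,1,1,1,1,1,1,1,1,1,1,1]

```text
time_s: 6.42
tcp_pos: [0.4797, -0.0059, 0.1076]
eef_rot: [-180.0, 0.0, -100.2]
contact_force: [0.5, -0.5, -0.3]
gripper_width: 0.0006
gripper_force: 0.0
```

```bash
cat >> h.py <<'E'
def look():
    W=np.array([.5435,-.017])
    p,d=cams.capture("side");m=masks(p);r=cen(m["red"],p,(225,275,170,215))
    if r is not None:
        w=ray("side",r[0],.067);v=w[:2]-W;print("red",r[0],r[1][4],w.round(4),"boxangle",np.degrees(np.arctan2(v[1],v[0]))+10,np.linalg.norm(v))
    s=status.get_state();print(s["time_s"],s["tcp_pos"],s["eef_rot"],s["contact_force"])
    return p
E
python3 -c "
from h import *
look()"
```

```text
red [253.5 200.5] 6 [0.5383 0.0414 0.067 ] boxangle 105.12426010185898 0.05859058681871069
6.4667 [ 0.47989188 -0.00571646  0.10765436] [-1.79982405e+02  1.01539238e-02 -1.00242987e+02] [-0.96934664  0.30289155 -0.23842704]
```

The red tab has moved on one click, to about 103 deg. Now the second flick, ending with the lift and return.

Request:
step_arm:
  xyz:
    - [0,0,0.07]
    - [0,0,0.14]
    - [0,0,0.2]
    - [0,0,0.2]
  yaw: [0,0,0,0]
  claw: [1,1,1,1]

```text
time_s: 6.8
tcp_pos: [0.4786, -0.0058, 0.0656]
eef_rot: [179.8, -0.1, -100.2]
contact_force: [-0.2, 0.3, -0.6]
gripper_width: 0.0002
gripper_force: 0.0
```

Request:
step_arm:
  xyz:
    - [-0.017,0,0]
    - [-0.034,-0.002,0]
    - [-0.051,-0.004,0]
    - [-0.068,-0.007,0]
    - [-0.085,-0.011,0]
    - [-0.101,-0.016,0]
    - [-0.117,-0.022,0]
    - [-0.133,-0.028,0]
    - [-0.149,-0.036,0]
    - [-0.164,-0.044,0]
    - [-0.178,-0.053,0]
    - [-0.192,-0.063,0]
    - [-0.206,-0.073,0]
    - [-0.219,-0.085,0]
    - [-0.231,-0.097,0]
    - [-0.243,-0.109,0]
    - [-0.254,-0.122,0]
    - [-0.254,-0.122,0]
    - [-0.254,-0.122,0]
  yaw: [0.0084,0.0168,0.0252,0.0336,0.042,0.0504,0.0588,0.0672,0.0756,0.084,0.0924,0.1008,0.1092,0.1176,0.126,0.1344,0.1428,0.1428,0.1428]
  claw: [1,1,1,1,1,1,1,1,1,1,1,1,1,1,1,1,1,1,1]

```text
time_s: 8.38
tcp_pos: [0.5129, 0.0403, 0.068]
eef_rot: [-180.0, 0.0, -151.4]
contact_force: [-0.0, -0.3, 0.2]
gripper_width: 0.0009
gripper_force: 0.0
```

Request:
step_arm:
  xyz:
    - [0,0,-0.1]
    - [0,0,-0.2]
    - [0,0,-0.2]
    - [0.035,-0.002,-0.2]
    - [0.07,-0.008,-0.2]
    - [0.105,-0.018,-0.2]
    - [0.141,-0.032,-0.2]
    - [0.17,-0.05,-0.2]
    - [0.2,-0.07,-0.2]
    - [0.23,-0.095,-0.2]
    - [0.254,-0.122,-0.2]
    - [0.254,-0.122,-0.2]
    - [0.254,-0.122,-0.2]
  yaw: [0,0,0,-0.018,-0.036,-0.053,-0.071,-0.088,-0.106,-0.124,-0.1428,-0.1428,-0.1428]
  claw: [1,1,1,1,1,1,1,1,1,1,1,1,1]

```text
time_s: 9.47
tcp_pos: [0.4797, -0.0058, 0.1077]
eef_rot: [-180.0, 0.0, -100.2]
contact_force: [-0.2, 0.1, 0.4]
gripper_width: 0.0003
gripper_force: 0.0
```

```bash
python3 -c "
from h import *
p=look();cv2.imwrite('pics/s4.png',cv2.resize(p[150:240,200:320],None,fx=6,fy=6,interpolation=cv2.INTER_CUBIC))"
```

```text
red [246.36363636 195.45454545] 11 [0.5803 0.0236 0.067 ] boxangle 57.795251996478335 0.0548322513308261
9.5167 [ 0.4798488  -0.00561025  0.1077235 ] [-1.79980093e+02  1.12848428e-02 -1.00254468e+02] [-0.24479965  0.73036717  0.09207534]
```

View pics/s4.png

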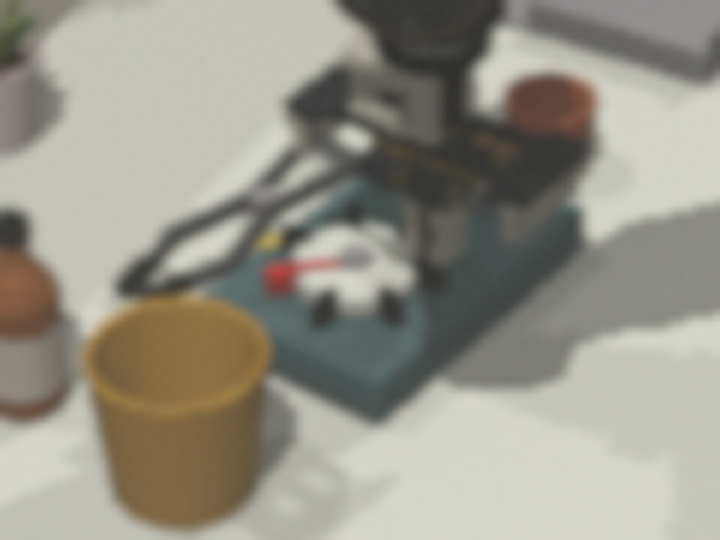

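The red tab (crop (280,278)) is now one click before the pointer ((268,242)), and the box has not moved. Third flick, then lift higher.

Request:
step_arm:
  xyz:
    - [0,0,0.07]
    - [0,0,0.14]
    - [0,0,0.2]
    - [0,0,0.2]
  yaw: [0,0,0,0]
  claw: [1,1,1,1]

```text
time_s: 9.85
tcp_pos: [0.4785, -0.0058, 0.0656]
eef_rot: [179.8, -0.1, -100.2]
contact_force: [-0.3, 0.9, -0.1]
gripper_width: 0.0008
gripper_force: 0.0
```

Request:
step_arm:
  xyz:
    - [-0.017,0,0]
    - [-0.034,-0.002,0]
    - [-0.051,-0.004,0]
    - [-0.068,-0.007,0]
    - [-0.085,-0.011,0]
    - [-0.101,-0.016,0]
    - [-0.117,-0.022,0]
    - [-0.133,-0.028,0]
    - [-0.149,-0.036,0]
    - [-0.164,-0.044,0]
    - [-0.178,-0.053,0]
    - [-0.192,-0.063,0]
    - [-0.206,-0.073,0]
    - [-0.219,-0.085,0]
    - [-0.231,-0.097,0]
    - [-0.243,-0.109,0]
    - [-0.254,-0.122,0]
    - [-0.254,-0.122,0]
    - [-0.254,-0.122,0]
  yaw: [0.0084,0.0168,0.0252,0.0336,0.042,0.0504,0.0588,0.0672,0.0756,0.084,0.0924,0.1008,0.1092,0.1176,0.126,0.1344,0.1428,0.1428,0.1428]
  claw: [1,1,1,1,1,1,1,1,1,1,1,1,1,1,1,1,1,1,1]

```text
time_s: 11.43
tcp_pos: [0.5129, 0.0404, 0.068]
eef_rot: [-180.0, 0.0, -151.4]
contact_force: [-0.5, -1.3, 0.4]
gripper_width: 0.0004
gripper_force: 0.0
```

Request:
step_arm:
  xyz:
    - [0,0,-0.1]
    - [0,0,-0.2]
    - [0,0,-0.25]
    - [0.035,-0.002,-0.3]
    - [0.07,-0.008,-0.3]
    - [0.105,-0.018,-0.3]
    - [0.141,-0.032,-0.3]
    - [0.17,-0.05,-0.3]
    - [0.2,-0.07,-0.3]
    - [0.23,-0.095,-0.3]
    - [0.254,-0.122,-0.3]
    - [0.254,-0.122,-0.3]
    - [0.254,-0.122,-0.3]
  yaw: [0,0,0,-0.018,-0.036,-0.053,-0.071,-0.088,-0.106,-0.124,-0.1428,-0.1428,-0.1428]
  claw: [1,1,1,1,1,1,1,1,1,1,1,1,1]

```text
time_s: 12.52
tcp_pos: [0.4796, -0.0058, 0.1277]
eef_rot: [-180.0, 0.0, -100.2]
contact_force: [-0.1, -0.1, 0.7]
gripper_width: 0.0003
gripper_force: 0.0
```

Run:
```python
from h import *
p=look();cv2.imwrite('pics/s5.png',cv2.resize(p[150:240,200:320],None,fx=6,fy=6,interpolation=cv2.INTER_CUBIC))
q=np.load("side0.npz")["p"]
r=cen(masks(p)["green"],p,(250,300,165,200))
if r is not None: print(r[0],r[1][4],ray("side",r[0],.055))
B=(.5435-.127*.1736,-.017-.127*.9848);print(B)
rows((.4795,-.0057,.128,-100),[(*B,.128,-100),(*B,.08,-100)])
```

```text
red [248.5        188.66666667] 6 [ 0.5946 -0.0223  0.067 ] boxangle 4.134434721347053 0.05138203229516513
12.5667 [ 0.47975071 -0.00555928  0.12767067] [-1.79984348e+02  1.11502683e-02 -1.00261499e+02] [ 0.54983614 -0.20132096  0.22763826]
(0.5214527999999999, -0.14206960000000002)
[0.6351, -0.325, 0.0] 0.0
[0.6351, -0.325, 0.24] 0.0
```

View pics/s5.png

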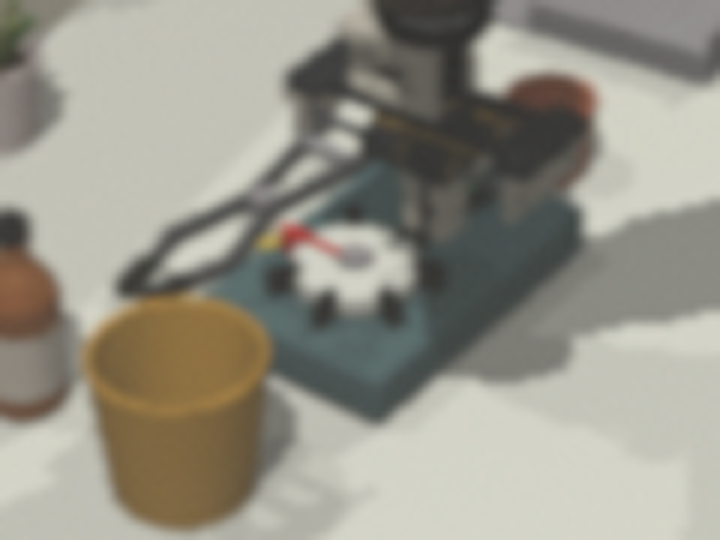

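The red tab (crop (292,236)) is in line with the yellow pointer ((268,242)). Next I'll get the button's height from the first depth image and move above it.

Run:
```python
from h import *
f=np.load("top0.npz");d=f["d"];c=cams.calibration("top");T=np.array(c["camera_from_world"]);K=np.array(c["mtx"])
for (u,v) in [(290,204),(291,205),(290,205),(291,204),(296,204),(285,204),(290,199),(275,215),(300,215)]:
    w=T[:3,:3].T@(np.linalg.inv(K)@[u,v,1]*d[v,u]-T[:3,3]);print(u,v,w.round(4))
```

```text
290 204 [ 0.5226 -0.1394  0.0615]
291 205 [ 0.5186 -0.1429  0.0648]
290 205 [ 0.5188 -0.1392  0.0624]
291 204 [ 0.5223 -0.1428  0.0662]
296 204 [ 0.5233 -0.1633  0.0482]
285 204 [ 0.5241 -0.1214  0.0449]
290 199 [ 0.5429 -0.1408  0.047 ]
275 215 [ 0.4825 -0.0825  0.0405]
300 215 [ 0.4813 -0.1784  0.0416]
```

Request:
step_arm:
  xyz:
    - [0.16,-0.08,0]
    - [0.32,-0.16,0]
    - [0.48,-0.24,0]
    - [0.635,-0.325,0]
    - [0.635,-0.325,0]
    - [0.635,-0.325,0]
    - [0.635,-0.325,0]
  yaw: [0,0,0,0,0,0,0]
  claw: [1,1,1,1,1,1,1]

```text
time_s: 13.15
tcp_pos: [0.5214, -0.1419, 0.1272]
eef_rot: [180.0, -0.0, -100.2]
contact_force: [-0.6, 1.1, -1.0]
gripper_width: 0.0008
gripper_force: 0.0
```

Request:
step_arm:
  xyz:
    - [0,0,0.08]
    - [0,0,0.15]
    - [0,0,0.2]
    - [0,0,0.22]
    - [0,0,0.225]
    - [0,0,0.23]
    - [0,0,0.235]
    - [0,0,0.24]
    - [0,0,0.245]
    - [0,0,0.25]
    - [0,0,0.25]
    - [0,0,0.25]
  yaw: [0,0,0,0,0,0,0,0,0,0,0,0]
  claw: [1,1,1,1,1,1,1,1,1,1,1,1]

```text
time_s: 14.15
tcp_pos: [0.5221, -0.1419, 0.0779]
eef_rot: [-179.9, 0.0, -100.0]
contact_force: [0.4, 2.9, 2.6]
gripper_width: 0.0003
gripper_force: 1.6
```

Request:
step_arm:
  xyz:
    - [0,0,0.005]
    - [0,0,0.01]
    - [0,0,0.01]
    - [0,0,0.01]
  yaw: [0,0,0,0]
  claw: [1,1,1,1]

```text
time_s: 14.48
tcp_pos: [0.5221, -0.142, 0.0758]
eef_rot: [-179.9, 0.0, -100.0]
contact_force: [0.8, 3.4, 4.4]
gripper_width: 0.0008
gripper_force: 2.3
```

```bash
python3 -c "
from plant import status
s=status.get_state();print(s['tcp_pos'],s['contact_force'])"
```

```text
[ 0.52213283 -0.14195519  0.07578904] [0.82163518 3.42296441 4.44126594]
```

Request:
step_arm:
  xyz:
    - [0,0,0.0025]
    - [0,0,0.005]
    - [0,0,0.0075]
    - [0,0,0.0075]
  yaw: [0,0,0,0]
  claw: [1,1,1,1]

```text
time_s: 14.82
tcp_pos: [0.5222, -0.142, 0.0751]
eef_rot: [-179.9, 0.0, -100.0]
contact_force: [-0.7, 5.1, 13.2]
gripper_width: 0.0004
gripper_force: 6.7
```

The button has bottomed (force rose sharply to 13 N). Lift clear.

Request:
step_arm:
  xyz:
    - [0,0,-0.02]
    - [0,0,-0.05]
    - [0,0,-0.15]
    - [0,0,-0.3]
    - [0,0,-0.45]
    - [0,0,-0.6]
    - [0,0,-0.75]
    - [-0.2,0.3,-0.85]
    - [-0.2,0.6,-0.85]
    - [-0.2,0.6,-0.85]
    - [-0.2,0.6,-0.85]
    - [-0.2,0.6,-0.85]
    - [-0.2,0.6,-0.85]
  yaw: [0,0,0,0,0,0,0,0,0,0,0,0,0]
  claw: [1,1,1,1,1,1,1,1,1,1,1,1,1]

```text
time_s: 15.9
tcp_pos: [0.4098, -0.0819, 0.2443]
eef_rot: [-180.0, 0.0, -100.0]
contact_force: [0.2, 0.6, 0.5]
gripper_width: 0.0002
gripper_force: 0.0
```

```bash
python3 -c "
from h import *
p=look();cv2.imwrite('pics/s6.png',cv2.resize(p[150:240,200:320],None,fx=6,fy=6,interpolation=cv2.INTER_CUBIC))"
```

```text
red [248.2 188.6] 5 [ 0.596  -0.0221  0.067 ] boxangle 4.414533186339361 0.05271557674697135
15.95 [ 0.41037097 -0.08198097  0.24406751] [ 1.79991490e+02 -1.66240977e-02 -9.99994129e+01] [-0.71546187 -0.62499002 -0.16330919]
```

View pics/s6.png

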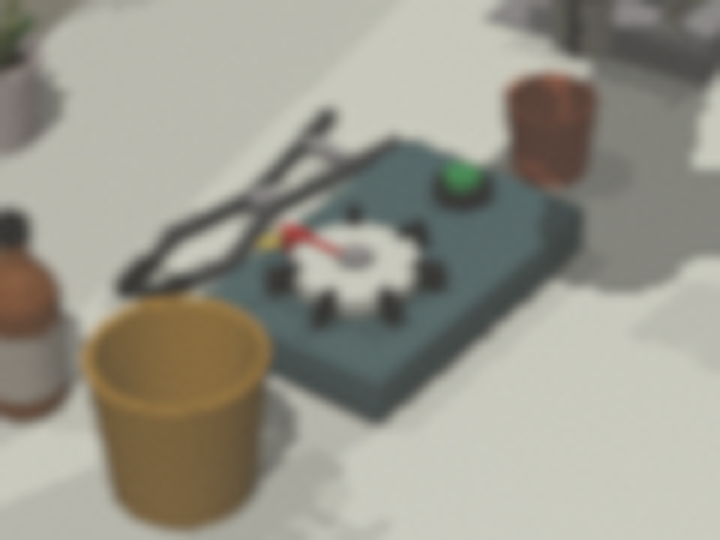

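The red tab (crop (292,236)) is at the pointer ((268,242)), the green button ((462,178)) is up, the box is in place and the arm is clear.

```bash
python3 -c "
from plant import job
print(job.close_job())"
```

```text
the job is handed in; nothing more can be done
None
```

The job is handed in: three clockwise clicks brought the red tab to the pointer, the green button was pressed to its stop and sprang back, and the arm finished clear with no sign that the box or the things around it had moved.

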